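# Take the twine spool off its stand

### The job

The cake boxes are tied, so put the red-and-white twine back on the marble tray: swing the keeper arm of the twine stand up as far as it goes, draw the spool straight up off the spindle, and stand it upright on a free part of the tray, setting it down rather than dropping it. Leave the keeper up for the next spool, and do not shift or tip the stand or the things already on the tray.

Things in the scene. Friction and masses are not known exactly. Their poses are not given: they have to be found in the camera images.
- twine_stand: Dark steel twine stand, loose, 1.2 kg. Origin: on the spindle's axis, at the underside of the foot; x to the rear (away from the robot at yaw 0), z up. Foot: x -53 to +110 mm, 108 mm wide, top at 15 mm; felt washer under the spool, top at 17 mm. Rear upright 24 mm wide at x = +77 mm carries the keeper's hinge (x = +75, z = 95 mm; axis along y).
- spindle_tip (a point): Top of the upright wooden spindle, 14 mm thick, 57 mm above the stand's underside, inside the spool: raised 40 mm, the spool is free; raised over 65 mm it meets the raised keeper's pad. Even fully raised the keeper hangs above (thumb bar 10 mm behind the spindle's axis, 208 mm up): a gripper must come in tilted, from the thumb bar's side.
- keeper (a joint): Angle of the keeper arm, rad: 0 = level, its cork pad about 3 mm above the spool, holding it on; grows as the thumb bar swings up; stop at 1.05. Friction hinge: stays where it is left; about 1 N at the thumb bar moves it. Flat bar 12 mm wide, 5 mm thick, 130 mm from hinge to thumb bar.
- thumb_bar (a point): Centre of the keeper's wooden thumb bar, a round bar 13 mm thick and 30 mm long, along the stand's y. With the keeper level it lies 55 mm in front of the spindle's axis, 95 mm up. Pinch it by its two ends (30 mm) or lift it from below.
- red_spool: Spool of red-and-white bakers' twine on the spindle, 90 g, 59 mm across, 66 mm tall, rigid, bore 20 mm through its whole height. Origin: centre of its underside, z along its axis. Starts on the felt washer.
- tray: White marble tray with two brass handles, too heavy to slide. Slab 135 mm (its x) by 440 mm (its y), no rim, top face 22 mm above its origin, which is the centre underneath, on the worktop. Handles 86 mm wide, 61 mm high, at y = +208 and -208 mm. The half at y > 0 (nearer the robot) is free.
- green_spool: Bystander on the tray's far end: spool of green-and-jute twine, 59 mm across, 66 mm tall. Origin: centre of its underside.
- mint_jar: Bystander on the tray's far half: jar of mints with a brass lid, 73 mm across, 109 mm tall. Origin: centre of its underside.

How it is judged:
On the way, in this order (a step that is already met when the one before it is completed fails the run):
1. the keeper arm is swung up (beyond 0.95 rad) with the spool still on the spindle (value of joint keeper above 0.95 rad and z of red_spool in the frame of twine_stand below 0.03 m), for 0.2 s.
2. the red-and-white spool, held in the fingers, is drawn up clear of the spindle's tip (z of red_spool in the frame of twine_stand above 0.059 m and contact force between the fingers and red_spool above 0.3 N), for 0.05 s.
3. the spool is lowered upright onto the tray while still held (within 8 mm of its top face) (z of red_spool in the frame of tray between 0.015 and 0.03 m and x of red_spool in the frame of tray between -0.05 and 0.05 m and y of red_spool in the frame of tray between -0.185 and 0.185 m and angle between red_spool's own z axis and vertical below 0.3 rad and contact force between the fingers and red_spool above 0.2 N), for 0.05 s.
At the end, for the whole second after the job is handed in: The red-and-white spool stands upright (within 0.1 rad), at rest and released on the tray's top face, its centre within 50 mm of the tray's long middle line and 185 mm of its middle; the keeper is still up (beyond 0.85 rad); the stand is level and within 25 mm of where it was (value of joint keeper above 0.85 rad and z of red_spool in the frame of tray between 0.017 and 0.027 m and x of red_spool in the frame of tray between -0.05 and 0.05 m and y of red_spool in the frame of tray between -0.185 and 0.185 m and angle between red_spool's own z axis and vertical below 0.1 rad and linear speed of red_spool below 0.02 m/s and contact force between the fingers and red_spool below 0.05 N and distance of twine_stand from where it was at the start of the episode below 0.025 m and angle between twine_stand's own z axis and vertical below 0.05 rad); the robot touches nothing.
It fails at once if the stand is dragged more than 25 mm or tipped more than 0.12 rad (distance of twine_stand from where it was at the start of the episode above 0.025 m or angle between twine_stand's own z axis and vertical above 0.12 rad).
It fails at once if the green spool or the mint jar is pushed more than 25 mm or tipped more than 0.3 rad (distance of any of green_spool, mint_jar from where it was at the start of the episode above 0.025 m or angle between any of green_spool, mint_jar's own z axis and vertical above 0.3 rad).
It also fails if it takes over 46 s, if anything falls off the work surface, if the arm or the gripper's body presses on something with over 40 N, if the wrist force passes 120 N, or if a joint passes its speed limit or range.

### The arm

A 6-joint arm with a two-finger parallel gripper is mounted at the origin on a cart in front of the work surface, level with it; the furniture and walls round the work are solid. World frame = base frame: x ahead of the robot, y to its left, z up, the work surface at z = 0. Lengths are in m, angles in rad, forces in N, time in s.
With the tool pointing down it reaches from about 0.35 to 0.725 m from the base axis. Payload 4.3 kg.
Tool frame: the origin (TCP) lies between the finger pads; the fingertips stand 19 mm ahead of it and the grasp point (between the pads) is the TCP (bot.finger_overhang is the distance from the TCP to the fingertips, in m); z points along the fingers, y is the line along which they close (so a half turn about z gives the same grasp; the last joint's range is limited). The gripper opens to 85 mm and grips with 20 to 120 N. Pads are 22 mm wide; open, the fingers measure 114 mm over their backs; the gripper's body (76 mm by 85 mm) begins 54 mm behind the grasp point. The pads swing forward as they close: fully open they stand 13 mm farther back than shut.
Start: joints at [-1.244, 0.377, 0.081, 1.274, 0, 1.46], TCP at [0.243, -0.521, 0.25] pointing down, gripper open.
Joint ranges: [-2.72, 2.72], [-0.84, 1.66], [-1.02, 1.22], [-1.77, 2.12], [-1.37, 1.28], [-3.14, 3.14]. Speed limits (rad/s): [2.57, 2.57, 3.14, 3.14, 3.14, 3.14].

### API

Orientations are given as a rotation vector (axis times angle).
In Python, from bench import bot gives the robot as it stands.
- The arm moves only by the tool move_arm, never from a script. Its arguments are lists of equal length, an entry for each row: "delta_pos": the shift along the tool's x, y, z normalised to -1 to 1, where 1 is 0.3 m, a list of three; "turn": the turn, a rotation vector about the tool's x, y, z normalised to -1 to 1, where 1 is 90 degrees, a list of three; "gripper": the opening, from -1 (shut) to 1 (fully open). A call has exactly 5 rows; each row is the pose to reach, as a shift and turn from the pose commanded when the call began, along the tool's axes at that moment; what a row does not reach only later rows make up. A row lasts 1/10 s, in which the tool goes at most 50 mm and 8.59 degrees, less where a joint would pass 70% of its speed; a pose out of reach is approached as far as the arm can. A call with a number of a shift or a turn outside -1 to 1 is refused whole. A call with a gripper value outside its range is refused whole. The fingers move at their own pace and stop on an object; "force" is the grip in N (left out, the last holds). Time passes only in rows, so rows that repeat a pose let the fingers close, or fill a call up. It gives the time, the measured TCP pose, the force, the opening and the grip force at its end, in the units of the state.
- bot.observe(): the state, without advancing time (a new reading comes with each control period).
- bot.grab_frame(name): name is "scene" or "top" or "wrist"; returns (picture, depth): 420x560x3 uint8, red, green, blue; 420x560 float32, m along the optical axis (not along the pixel's ray), 0 where there is no reading.
- bot.camera_info(name): a dict with "K" (3x3 intrinsics, pixels), "view" (4x4, takes a point from world to camera coordinates); the wrist camera has in their place "T_tool_cam" (4x4, takes a point from camera to tool coordinates, whose origin is the TCP and whose axes are the flange's). Camera axes: x right, y up, looking along -z (the intrinsics and any distortion apply to the point x, -y, -z); pixel columns grow to the right and rows downward; lengths in m; the calibration is good to about 2 mm. A picture is of the moment at which its call begins: read the wrist's pose just before it. camera_info takes no time and is no camera call.
- bot.finish_job(): hands the job in; it is judged then, once.
Trained networks look in the newest picture that a camera, given by its name, has taken for a name from the list of things; names that differ only in an ending like _2 or _b are one class to them, and where a whole thing is asked for, a point or a joint stands for the part that bears it (a point fixed in the world has none). Each returns a list of dicts, best first, with "p" (0 to 1); they miss things now and then, are a little off and sometimes report something else, mostly with a low value. They report only what shows in the picture. A call takes as long as a camera call.
- bot.boxes_of(camera, thing): "rect" ([centre column, centre row, width, height] as shares, 0 to 1, of the picture: columns of its width, rows of its height, round what is visible of it).
- bot.landmark_of(camera, thing): "centre" ([column, row] as shares, 0 to 1, of the picture: columns of its width, rows of its height: a listed point, or the origin of a listed thing).
The state is a dict: "time_s": time; "joint_positions": joint angles; "joint_vel": joint speeds; "effort": joint torques, N m; "eef_pos": TCP position; "tool_rot": TCP orientation; "contact_force": force on the tool from outside, world axes, zero at the start; "moment": the same for the moment, N m; "finger_gap": opening from 0.0 (shut) to 1.0 (fully open); "grip_force": force on a finger pad.
Only numpy, scipy, OpenCV 4.12 (cv2) and the standard library are available. Lean on these libraries where they do the work, as an engineer would, in place of code of your own. Each camera call takes 0.05 s, during which the arm holds its last target. There are 200 camera calls.

## Working session

There is one attempt and no reset: what is moved stays moved. The work goes in short steps, Python scripts to look and compute and a tool call to move; the robot and the scene stay as the last step left them, time stands still between calls to the robot, and variables do not carry over. Pictures are saved under pics/ and viewed, at most 10 in all, crops included, and the job is handed in when it is done.

Besides the shell and the picture viewer there is one more tool, called as name(argument=value, ...) on one line, values as JSON. move_arm: Moves the arm, as the interface text tells. Scaled input: -1 to 1 covers 0.3 m each way for a shift and 90 degrees each way for a turn. Its arguments: {"type":"object","properties":{"delta_pos":{"type":"array"},"turn":{"type":"array"},"gripper":{"type":"array"},"force":{"type":"number"}},"required":["delta_pos","turn","gripper"]}

```bash
mkdir -p pics; ls
cat > h.py <<'E'
import numpy as np, cv2
from scipy.spatial.transform import Rotation as R
from bench import bot
def view(name):
    c=bot.camera_info(name)
    if 'view' in c: return np.array(c['K']),np.linalg.inv(np.array(c['view']))
    s=bot.observe(); T=np.eye(4); T[:3,:3]=R.from_rotvec(s['tool_rot']).as_matrix(); T[:3,3]=s['eef_pos']
    return np.array(c['K']),T@np.array(c['T_tool_cam'])
def cloud(K,T,d):
    h,w=d.shape; u,v=np.meshgrid(np.arange(w),np.arange(h))
    x=(u-K[0,2])/K[0,0]*d; y=(v-K[1,2])/K[1,1]*d
    P=np.stack([x,-y,-d],-1); return P@T[:3,:3].T+T[:3,3]
E
python3 - <<'E'
from h import *
ims=[]
for n in ['scene','top']:
    K,T=view(n); im,d=bot.grab_frame(n); ims.append(im)
    np.savez(f'{n}0.npz',im=im,d=d,K=K,T=T)
    cl=cloud(K,T,d)
    print(n,T[:3,3].round(3),{k:v for k,v in bot.camera_info(n).items() if k not in('K','view')})
    for t in ['twine_stand','spindle_tip','keeper','thumb_bar','red_spool','tray','green_spool','mint_jar']:
        b=bot.boxes_of(n,t)[:1]; l=bot.landmark_of(n,t)[:2]
        for q in l:
            c,r=int(q['centre'][0]*560),int(q['centre'][1]*420)
            print(t,round(q['p'],2),c,r,cl[min(r,419),min(c,559)].round(3), [ (np.array(x['rect'])*[560,420,560,420]).round() for x in b])
    cv2.imwrite(f'pics/{n}0.png',im[...,::-1])
print(bot.observe())
E
```

```text
pics
scene [0.167 0.432 0.567] {}
twine_stand 0.73 246 307 [0.521 0.038 0.028] [array([240., 288., 104., 100.])]
twine_stand 0.4 287 202 [ 0.656 -0.261  0.033] [array([240., 288., 104., 100.])]
spindle_tip 0.67 247 284 [0.518 0.037 0.08 ] [array([238., 288., 100., 100.])]
spindle_tip 0.15 249 299 [0.516 0.035 0.046] [array([238., 288., 100., 100.])]Traceback (most recent call last):
  File "<stdin>", line 9, in <module>
ValueError: it knows: green_spool, mint_jar, red_spool, spindle_tip, thumb_bar, tray, twine_stand
```

Run:
```python
from h import *
for n in ['scene','top']:
    K,T=view(n); im,d=bot.grab_frame(n)
    np.savez(f'{n}0.npz',im=im,d=d,K=K,T=T)
    cl=cloud(K,T,d)
    print(n,T[:3,3].round(3))
    for t in ['twine_stand','spindle_tip','thumb_bar','red_spool','tray','green_spool','mint_jar']:
        for q in bot.landmark_of(n,t)[:2]:
            c,r=int(q['centre'][0]*560),int(q['centre'][1]*420)
            print(t,round(q['p'],2),c,r,cl[min(r,419),min(c,559)].round(3))
    cv2.imwrite(f'pics/{n}0.png',im[...,::-1])
    # height bands
    for lo,hi in [(.012,.018),(.019,.025),(.088,.105)]:
        m=(cl[...,2]>lo)&(cl[...,2]<hi)&(d>0)
        nc,lab,st,_=cv2.connectedComponentsWithStats(m.astype('uint8'))
        for i in range(1,nc):
            if st[i,4]>60:
                p=cl[lab==i][:,:2].astype('float32'); print(lo,hi,st[i,4],cv2.minAreaRect(p))
```

```text
scene [0.167 0.432 0.567]
twine_stand 0.98 248 309 [0.519 0.036 0.022]
spindle_tip 0.59 245 285 [0.522 0.038 0.076]
thumb_bar 0.94 271 277 [0.479 0.025 0.108]
red_spool 0.64 249 299 [0.517 0.035 0.046]
tray 0.69 346 224 [ 0.516 -0.284  0.021]
green_spool 0.7 287 200 [ 0.656 -0.26   0.039]
green_spool 0.55 346 225 [ 0.512 -0.276  0.024]
mint_jar 0.87 322 210 [ 0.584 -0.295  0.023]
0.012 0.018 82 ((0.8086978197097778, -1.9500923156738281), (0.14486408233642578, 0.12350998818874359), 12.39338207244873)
0.012 0.018 226 ((0.9095022082328796, -0.4574037790298462), (0.008050755597651005, 0.48775532841682434), 0.10882631689310074)
0.012 0.018 449 ((0.5174814462661743, -0.23898689448833466), (0.4369092285633087, 0.007836386561393738), 4.851347923278809)
0.012 0.018 90 ((0.9089512825012207, -0.013011004775762558), (0.006786971818655729, 0.0911523699760437), 0.10593805462121964)
0.012 0.018 197 ((0.909244954586029, 0.19230282306671143), (0.007144063711166382, 0.12800262868404388), 0.5983793139457703)
0.012 0.018 76 ((0.6256615519523621, -0.0362088680267334), (0.016914842650294304, 0.03705360367
[... 4523 characters left out ...]
042198918759822845), (0.10733582824468613, 0.10699234157800674), 73.1513442993164)
0.088 0.105 88 ((0.8231557011604309, -0.5896523594856262), (0.02773013710975647, 0.017082778736948967), 30.702159881591797)
0.088 0.105 61 ((0.7640343308448792, 0.08949457108974457), (0.017169971019029617, 0.06189897656440735), 62.419071197509766)
0.088 0.105 86 ((0.7402022480964661, 0.04081379994750023), (0.018407927826046944, 0.0212864987552166), 87.71084594726562)
0.088 0.105 120 ((0.6835528612136841, -0.26890116930007935), (0.03157450631260872, 0.05548648536205292), 42.10515594482422)
0.088 0.105 624 ((0.553975522518158, 0.013534638099372387), (0.029957864433526993, 0.13418622314929962), 81.32683563232422)
```

```bash
python3 -c "
import cv2,numpy as np
a=cv2.imread('pics/scene0.png');b=cv2.imread('pics/top0.png')
c=np.hstack([a,b]);cv2.imwrite('pics/both.png',cv2.resize(c,(800,300)))"
```

```text
(no output)
```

View pics/both.png

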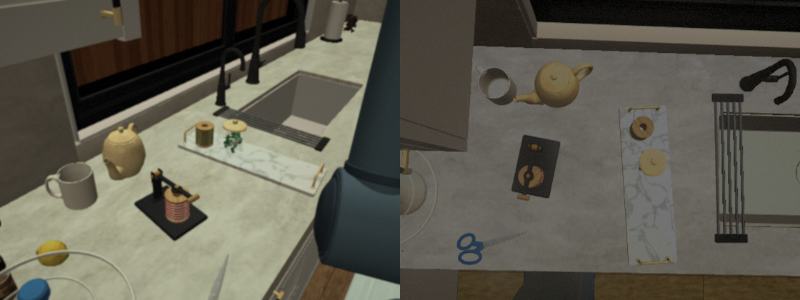

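The scene picture and top picture show the stand upper-left of the tray with the keeper level (thumb bar near top-picture pixel 171,276 full size, spool 188,250). The tray's near half, around pixel 450,365, is empty.

```bash
cat >> h.py <<'E'
PSI=np.deg2rad(-9.15); S0=np.array([.538,.0155,0]); TRAY=np.array([.5257,-.304]); TY=np.array([-.9964,-.0846])
def st(x,z,y=0): return S0+np.array([x*np.cos(PSI)-y*np.sin(PSI),x*np.sin(PSI)+y*np.cos(PSI),z])
def ori(yaw,tilt,sgn=1):
    "tool z tilted from straight down by tilt toward azimuth yaw; tool y horizontal"
    z=np.array([np.sin(tilt)*np.cos(yaw),np.sin(tilt)*np.sin(yaw),-np.cos(tilt)])
    y=sgn*np.array([-np.sin(yaw),np.cos(yaw),0]); return R.from_matrix(np.c_[np.cross(y,z),y,z])
def plan(wps,cur=None):
    "wps: list of (pos,R); prints shift/turn units from the current pose"
    s=bot.observe(); p,r=(s['eef_pos'],R.from_rotvec(s['tool_rot'])) if cur is None else cur
    p=np.array(p)
    for q,o in wps:
        d=r.inv().apply(q-p); t=(r.inv()*o).as_rotvec()
        print('dp',(d/.3).round(3).tolist(),'turn',(t/(np.pi/2)).round(3).tolist(),'mm',round(np.linalg.norm(d)*1e3),'deg',round(np.rad2deg(np.linalg.norm(t))))
E
python3 - <<'E'
from h import *
s=bot.observe(); print(s['time_s'],s['eef_pos'],s['tool_rot'],s['contact_force'])
print(R.from_rotvec(s['tool_rot']).as_matrix().round(2))
o1=ori(PSI,np.pi/4,1);o2=ori(PSI,np.pi/4,-1)
a=st(-.125,.16)
for o in (o1,o2): plan([(a,o)]);
E
```

```text
1.1 [ 0.24326961 -0.52103049  0.25032388] [ 3.06689901e+00  6.80684202e-01 -1.48588914e-05] [-0.52575395  0.0031772  -0.83063422]
[[ 0.91  0.42  0.  ]
 [ 0.42 -0.91 -0.  ]
 [-0.    0.   -1.  ]]
dp [1.302, -1.439, 0.301] turn [-0.627, -0.193, -1.514] mm 589 deg 148
dp [1.302, -1.439, 0.301] turn [-0.149, 0.485, 0.36] mm 589 deg 56
```

move_arm(delta_pos=[[0.11, -0.12, 0], [0.22, -0.25, 0], [0.34, -0.37, 0], [0.45, -0.5, 0], [0.56, -0.62, 0]], turn=[[-0.02, 0.05, 0.04], [-0.04, 0.1, 0.08], [-0.05, 0.15, 0.12], [-0.07, 0.2, 0.16], [-0.09, 0.27, 0.2]], gripper=[-1, -1, -1, -1, -1])

```text
time_s: 1.6
eef_pos: [0.3171, -0.2818, 0.2509]
tool_rot: [3.013, 0.174, 0.687]
contact_force: [-0.3, 0.2, 1.2]
finger_gap: 0.143
grip_force: 0.0
```

Run:
```python
from h import *
s=bot.observe(); print(s['time_s'],s['eef_pos'],s['joint_positions'])
plan([(st(-.125,.20),ori(PSI,np.pi/4,-1))])
```

```text
1.6 [ 0.31713987 -0.28184631  0.25088488] [-1.15670353 -0.1540388  -0.6086894   0.90465311  0.40014467  1.91248144]
dp [0.345, -1.029, 0.272] turn [-0.059, 0.21, 0.161] mm 336 deg 24
```

move_arm(delta_pos=[[0.05, -0.15, 0.04], [0.1, -0.3, 0.08], [0.15, -0.46, 0.12], [0.2, -0.62, 0.16], [0.26, -0.77, 0.2]], turn=[[-0.01, 0.04, 0.03], [-0.03, 0.09, 0.07], [-0.04, 0.14, 0.1], [-0.05, 0.18, 0.14], [-0.06, 0.21, 0.16]], gripper=[-1, -1, -1, -1, -1])

```text
time_s: 2.1
eef_pos: [0.3915, -0.077, 0.2572]
tool_rot: [2.872, -0.211, 1.108]
contact_force: [-0.0, -0.7, -0.1]
finger_gap: 0.0
grip_force: 0.0
```

Run:
```python
from h import *
s=bot.observe(); print(s['time_s'],s['eef_pos'],s['joint_positions'])
o=ori(PSI,np.pi/4,-1)
plan([(st(-.121,.124),o),(st(-.078,.081),o)])
```

```text
2.1 [ 0.39148659 -0.07696953  0.25715374] [-0.55278355 -0.5820955  -1.01899343  0.43831922  0.26623692  2.83261113]
dp [-0.272, -0.383, 0.351] turn [-0.004, 0.031, 0.007] mm 176 deg 3
dp [-0.262, -0.381, 0.554] turn [-0.004, 0.031, 0.007] mm 216 deg 3
```

Run:
```python
from h import *
o=ori(PSI,np.deg2rad(25),-1)
p=st(-.1,.25)
plan([(p,o*R.from_rotvec([0,0,-.35])),(p,o*R.from_rotvec([0,0,-.7]))])
```

```text
dp [0.062, -0.381, 0.087] turn [0.031, -0.19, -0.214] mm 119 deg 26
dp [0.062, -0.381, 0.087] turn [0.064, -0.184, -0.435] mm 119 deg 43
```

move_arm(delta_pos=[[0.02, -0.08, 0.02], [0.03, -0.16, 0.04], [0.04, -0.24, 0.06], [0.05, -0.32, 0.08], [0.06, -0.38, 0.09]], turn=[[0.01, -0.04, -0.08], [0.02, -0.08, -0.17], [0.04, -0.12, -0.26], [0.05, -0.16, -0.35], [0.06, -0.18, -0.43]], gripper=[-1, -1, -1, -1, -1])

```text
time_s: 2.6
eef_pos: [0.4393, 0.0323, 0.247]
tool_rot: [2.795, 0.777, 0.586]
contact_force: [-0.4, -1.2, 0.6]
finger_gap: 0.001
grip_force: 0.0
```

Run:
```python
from h import *
s=bot.observe(); print(s['time_s'],s['eef_pos'],s['joint_positions'],s['tool_rot'])
o=ori(PSI,np.deg2rad(25),-1)
p=st(-.1,.25)
plan([(p,o*R.from_rotvec([0,0,-1.4]))])
```

```text
2.6 [0.43933597 0.03234574 0.24696373] [-0.03529105 -0.24011633 -0.70465337  0.67190189 -0.05306911  2.55212855] [2.79508486 0.77726542 0.58550966]
dp [0.001, 0.005, -0.009] turn [0.001, -0.0, -0.444] mm 3 deg 40
```

move_arm(delta_pos=[[0, 0, 0], [0, 0, 0], [0, 0, 0], [0, 0, 0], [0, 0, 0]], turn=[[0, 0, -0.09], [0, 0, -0.18], [0, 0, -0.27], [0, 0, -0.36], [0, 0, -0.45]], gripper=[-1, -1, -1, -1, -1])

```text
time_s: 3.1
eef_pos: [0.4383, 0.0309, 0.2465]
tool_rot: [2.271, 1.635, 0.441]
contact_force: [-0.3, 0.7, -0.7]
finger_gap: -0.001
grip_force: 0.0
```

move_arm(delta_pos=[[0, 0, 0], [0, 0, 0], [0, 0, 0], [0, 0, 0], [0, 0, 0]], turn=[[0, 0, -0.09], [0, 0, -0.18], [0, 0, -0.27], [0, 0, -0.36], [0, 0, -0.45]], gripper=[-1, -1, -1, -1, -1])

```text
time_s: 3.6
eef_pos: [0.4383, 0.0308, 0.2465]
tool_rot: [1.528, 2.265, 0.255]
contact_force: [-1.1, -0.3, 0.2]
finger_gap: -0.002
grip_force: 0.0
```

move_arm(delta_pos=[[0, 0, 0], [0, 0, 0], [0, 0, 0], [0, 0, 0], [0, 0, 0]], turn=[[0, 0, -0.09], [0, 0, -0.18], [0, 0, -0.27], [0, 0, -0.36], [0, 0, -0.45]], gripper=[-0.2, -0.2, -0.2, -0.2, -0.2])

```text
time_s: 4.1
eef_pos: [0.4383, 0.0308, 0.2465]
tool_rot: [0.643, 2.627, 0.048]
contact_force: [-0.0, 1.0, -0.5]
finger_gap: 0.399
grip_force: 0.0
```

```bash
cat > data.py <<'E'
D=[([-1.244,.377,.081,1.274,0,1.46],[.24327,-.52103,.25032],[3.0669,.68068,0]),
([-1.15670353,-0.1540388,-0.6086894,0.90465311,0.40014467,1.91248144],[0.31713987,-0.28184631,0.25088488],[3.013,.174,.687]),
([-0.55278355,-0.5820955,-1.01899343,0.43831922,0.26623692,2.83261113],[0.39148659,-0.07696953,0.25715374],[2.872,-.211,1.108]),
([-0.03529105,-0.24011633,-0.70465337,0.67190189,-0.05306911,2.55212855],[0.43933597,0.03234574,0.24696373],[2.79508486,0.77726542,0.58550966])]
E
python3 - <<'E'
from h import *
from data import D
from scipy.optimize import least_squares
s=bot.observe(); q=list(map(float,s['joint_positions'])); print(s['time_s'],s['eef_pos'],q,s['tool_rot'])
D=D+[(q,list(map(float,s['eef_pos'])),list(map(float,s['tool_rot'])))]
open('data.py','w').write('D='+repr(D))
ry=lambda a:R.from_rotvec([0,a,0]); 
def fk(v,q,q5ax):
    a=R.from_rotvec([0,0,q[0]+v[15]]); p=np.array([0,0,0.])
    p=p+a.apply(v[0:3]); a=a*ry(q[1]); p=p+a.apply([v[3],0,v[4]])
    a=a*ry(-q[2]); p=p+a.apply([v[5],0,v[6]])
    a=a*ry(q[3]); p=p+a.apply([v[7],0,v[8]])
    a=a*R.from_rotvec(np.array(q5ax)*q[4]); p=p+a.apply(v[9:12])
    a=a*R.from_matrix([[0,0,1],[0,1,0],[-1,0,0.]])*R.from_rotvec([0,0,q[5]+0])*R.from_rotvec(v[12:15])
    return p,a
for ax in ([0,0,1],[0,0,-1],[1,0,0]):
    f=lambda v:np.concatenate([np.r_[(fk(v,q,ax)[0]-p),.3*(fk(v,q,ax)[1].inv()*R.from_rotvec(t)).as_rotvec()] for q,p,t in D]+[1e-5*v])
    best=min((least_squares(f,np.random.default_rng(i).normal(0,.5,16)) for i in range(12)),key=lambda r:r.cost)
    print(ax,best.cost,best.x.round(3)); print(np.abs(best.fun[:-16]).max())
E
```

```text
4.1 [0.43832557 0.03080366 0.24652968] [-0.040288513546632154, -0.243404348960331, -0.7085301412310873, 0.6701663014094306, -0.05098754724322129, 0.428525772911654] [0.64294443 2.62674275 0.04775999]
[0, 0, 1] 5.380924974137085e-08 [-0.005  0.065  0.258  0.005  0.499  0.388  0.077  0.139 -0.003  0.291
 -0.002 -0.003  0.     0.    -0.001 -0.001]
0.0001779910271230561
[0, 0, -1] 0.02861194269393449 [ 1.187  0.276  0.586 -0.781  0.039 -0.546 -0.694  0.445  0.48  -0.289
 -0.35   0.335  0.119  0.116  0.267  0.288]
0.16569961027135363
[1, 0, 0] 0.014951245545220312 [-0.059  0.138  0.674  0.18   0.224  0.622 -0.264  0.073  0.159  0.059
 -0.12  -0.293  0.078  0.058 -0.023  0.096]
0.08576580471495722
```

```bash
cat >> h.py <<'E'
from scipy.optimize import least_squares
V=[-.005,.065,.258,.005,.499,.388,.077,.139,-.003,.291,-.002,-.003]
LO=np.array([-2.72,-.84,-1.02,-1.77,-1.37,-3.14]);HI=np.array([2.72,1.66,1.22,2.12,1.28,3.14])
ry=lambda a:R.from_rotvec([0,a,0])
def fk(q,v=V):
    a=R.from_rotvec([0,0,q[0]]); p=a.apply(v[:3]); a=a*ry(q[1]); p=p+a.apply([v[3],0,v[4]])
    a=a*ry(-q[2]); p=p+a.apply([v[5],0,v[6]]); a=a*ry(q[3]); p=p+a.apply([v[7],0,v[8]])
    a=a*R.from_rotvec([0,0,q[4]]); p=p+a.apply(v[9:12])
    return p,a*R.from_matrix([[0,0,1],[0,1,0],[-1,0,0.]])*R.from_rotvec([0,0,q[5]])
def ik(p,o,q0=None):
    q0=bot.observe()['joint_positions'] if q0 is None else q0
    def f(q):
        P,O=fk(q); return np.r_[P-p,.3*(O.inv()*o).as_rotvec()]
    r=least_squares(f,np.clip(q0,LO+.01,HI-.01),bounds=(LO,HI)); return r.x,np.abs(r.fun).max()
E
python3 - <<'E'
from h import *
def show(n,p,o):
    q,e=ik(p,o); print(n,q.round(2),'err mm',round(e*1e3,1),'margin',np.minimum(q-LO,HI-q).min().round(2))
for tl in (15,25,35,45):
    o=ori(PSI,np.deg2rad(tl),1); print(tl)
    show('under',st(-.078,.081),o); show('bar',st(-.055,.095),o); show('barmid',st(-.02,.17),o);show('barup',st(.007,.206),o)
    show('spool',st(0,.05),o); show('spoolup',st(0,.1),o); show('spoolback',st(-.1,.14),o); show('front',st(-.1,.11),o)
    for yw in (-20,-34,-50):
        t=np.r_[TRAY+.06*TY,.057]; o2=ori(np.deg2rad(yw),np.deg2rad(tl),1); show('tray%d'%yw,t,o2); show('trayup%d'%yw,t+[0,0,.12],o2)
E
```

```text
15
under [-0.06  0.1  -0.8   0.41 -0.03  0.1 ] err mm 0.0 margin 0.22
bar [-0.07  0.12 -0.72  0.46 -0.02  0.09] err mm 0.0 margin 0.3
barmid [-0.07  0.1  -0.53  0.68 -0.02  0.08] err mm 0.0 margin 0.49
barup [-0.08  0.13 -0.4   0.78 -0.02  0.08] err mm 0.0 margin 0.62
spool [-0.08  0.28 -0.66  0.37 -0.02  0.08] err mm 0.0 margin 0.36
spoolup [-0.08  0.22 -0.59  0.5  -0.02  0.08] err mm 0.0 margin 0.43
spoolback [-0.05 -0.02 -0.74  0.58 -0.03  0.1 ] err mm 0.0 margin 0.28
front [-0.05  0.02 -0.8   0.49 -0.03  0.1 ] err mm 0.0 margin 0.22
tray-20 [-0.75  0.31 -0.59  0.43  0.1  -0.39] err mm 0.0 margin 0.43
trayup-20 [-0.75  0.18 -0.41  0.74  0.1  -0.39] err mm 0.0 margin 0.61
tray-34 [-0.72  0.31 -0.6   0.4   0.03 -0.12] err mm 0.0 margin 0.42
trayup-34 [-0.72  0.17 -0.43  0.71  0.03 -0.12] err mm 0.0 margin 0.59
tray-50 [-0.67  0.31 -0.59  0.41 -0.05  0.19] err mm 0.0 margin 0.43
trayup-50 [-0.67  0.18 -0.42  0.72 -0.05  0.19] err mm 0.0 margin 0.6
25
under [-0.05  0.02 -0.98  0.14 -0.05  0.1 ] err mm 0.0 margin 0.04
bar [-0.05  0.03 -0.91  0.19 -0.04  0.1 ] err mm 0.0 margin 0.11
bar
[... 2048 characters left out ...]
in 0.04
spool [-0.01  0.21 -1.02 -0.32 -0.12  0.12] err mm 36.7 margin 0.0
spoolup [-0.02  0.08 -1.02 -0.22 -0.11  0.11] err mm 26.1 margin 0.0
spoolback [ 0.06 -0.2  -1.02  0.13 -0.17  0.18] err mm 45.5 margin 0.0
front [ 0.07 -0.12 -1.02  0.09 -0.19  0.2 ] err mm 54.8 margin 0.0
tray-20 [-0.9   0.23 -1.02 -0.31  0.38 -0.43] err mm 19.3 margin 0.0
trayup-20 [-0.89 -0.05 -0.97 -0.06  0.38 -0.41] err mm 0.0 margin 0.05
tray-34 [-0.75  0.21 -1.02 -0.34  0.1  -0.12] err mm 30.1 margin 0.0
trayup-34 [-0.76 -0.07 -1.02 -0.15  0.12 -0.12] err mm 0.0 margin 0.0
tray-50 [-0.58  0.24 -1.02 -0.38 -0.22  0.23] err mm 21.2 margin 0.0
trayup-50 [-0.6  -0.04 -0.99 -0.14 -0.19  0.2 ] err mm 0.0 margin 0.03
```

Run:
```python
from h import *
o=ori(PSI,np.deg2rad(22),1)
plan([(st(-.081,.160),o)])
```

```text
dp [0.06, -0.017, 0.289] turn [0.005, 0.034, -0.204] mm 89 deg 19
```

move_arm(delta_pos=[[0.015, 0, 0.07], [0.03, 0, 0.14], [0.045, -0.01, 0.22], [0.06, -0.017, 0.289], [0.06, -0.017, 0.289]], turn=[[0, 0.01, -0.06], [0, 0.02, -0.12], [0, 0.03, -0.18], [0.005, 0.034, -0.204], [0.005, 0.034, -0.204]], gripper=[0.2, 0.2, 0.2, 0.2, 0.2])

```text
time_s: 4.6
eef_pos: [0.4563, 0.0285, 0.1572]
tool_rot: [0.228, 2.754, -0.041]
contact_force: [-0.0, -0.4, -0.3]
finger_gap: 0.605
grip_force: 0.0
```

```bash
cat >> h.py <<'E'
def look(n,f,things):
    K,T=view(n); im,d=bot.grab_frame(n); cl=cloud(K,T,d); np.savez(f+'.npz',im=im,d=d,K=K,T=T)
    cv2.imwrite(f'pics/{f}.png',im[...,::-1])
    for t in things:
        for q in bot.landmark_of(n,t)[:1]:
            c,r=int(q['centre'][0]*560),int(q['centre'][1]*420); c,r=min(c,559),min(r,419)
            w=cl[r,c]; e=w-S0; print(n,t,round(q['p'],2),c,r,w.round(3),'stand',(e@[np.cos(PSI),np.sin(PSI),0]).round(4),(e@[-np.sin(PSI),np.cos(PSI),0]).round(4),e[2].round(4))
    return im,d,cl
E
python3 - <<'E'
from h import *
s=bot.observe(); print(s['time_s'],s['eef_pos'],s['joint_positions'].round(3) if hasattr(s['joint_positions'],'round') else s['joint_positions'])
for n in('wrist','scene','top'): look(n,n+'1',['thumb_bar','twine_stand','red_spool','spindle_tip'])
o=ori(PSI,np.deg2rad(22),1); plan([(st(-.055,.095),o)])
E
```

```text
4.6 [0.45630897 0.0285392  0.15720872] [-0.05  -0.08  -0.803  0.471 -0.04   0.107]
wrist thumb_bar 0.67 280 247 [0.478 0.026 0.108] stand -0.0611 0.0007 0.1081
wrist twine_stand 0.94 280 214 [0.508 0.021 0.038] stand -0.0303 0.001 0.0384
scene thumb_bar 0.73 270 278 [0.479 0.028 0.108] stand -0.0604 0.0031 0.108
scene twine_stand 0.64 247 309 [0.52  0.037 0.022] stand -0.0211 0.018 0.0222
scene red_spool 0.75 249 298 [0.516 0.036 0.049] stand -0.0252 0.0164 0.0493
scene spindle_tip 0.67 245 280 [0.525 0.034 0.082] stand -0.0156 0.0159 0.0818
top thumb_bar 0.84 172 277 [0.482 0.025 0.109] stand -0.0568 0.0007 0.1092
top twine_stand 0.8 187 245 [0.54  0.005 0.082] stand 0.0037 -0.0096 0.0819
top red_spool 0.73 185 246 [0.538 0.007 0.097] stand 0.0015 -0.0088 0.0971
top spindle_tip 0.92 182 245 [0.54  0.011 0.101] stand 0.0023 -0.0037 0.1007
dp [0.002, -0.001, 0.233] turn [0.0, 0.0, -0.004] mm 70 deg 0
```

View pics/wrist1.png

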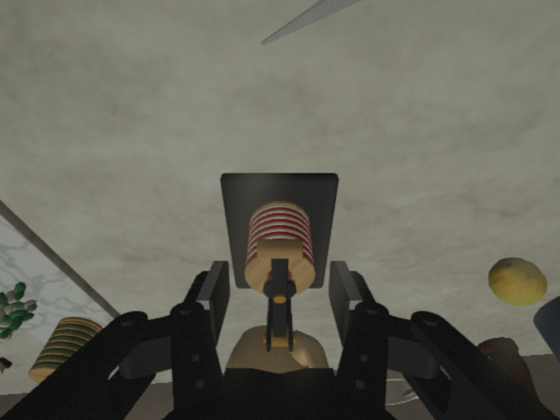

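```bash
cat > bar.py <<'E'
from h import *
import sys
def pts(f):
    z=np.load(f+'.npz'); cl=cloud(z['K'],z['T'],z['d']).reshape(-1,3)[z['d'].ravel()>0]; e=cl-S0
    c,s=np.cos(PSI),np.sin(PSI); return np.c_[e[:,0]*c+e[:,1]*s,-e[:,0]*s+e[:,1]*c,e[:,2]]
if __name__=='__main__':
  for n in ('wrist1','scene1','top1'):
    e=pts(n); m=(e[:,0]>-.08)&(e[:,0]<-.04)&(abs(e[:,1])<.03)&(e[:,2]>.087)&(e[:,2]<.125)
    if n=='wrist1':m&=abs(e[:,1])<.02
    p=e[m]; print(n,m.sum(),'\n',np.percentile(p,[1,10,50,90,99],axis=0).round(4))
    m=(abs(e[:,0])<.035)&(abs(e[:,1])<.035)&(e[:,2]>.075)&(e[:,2]<.089); print('spooltop',m.sum(),e[m].mean(0).round(4),np.percentile(e[m],[1,99],axis=0).round(3).tolist())
E
python3 bar.py; python3 -c "
import cv2;a=cv2.imread('pics/wrist1.png')[190:310,210:350];cv2.imwrite('pics/w1c.png',cv2.resize(a,None,fx=4,fy=4))"
```

```text
wrist1 1039 
 [[-6.270e-02 -1.470e-02  9.990e-02]
 [-6.190e-02 -1.140e-02  1.034e-01]
 [-5.950e-02  1.000e-04  1.078e-01]
 [-4.680e-02  1.150e-02  1.104e-01]
 [-4.070e-02  1.470e-02  1.112e-01]]
spooltop 1495 [-0.0065 -0.      0.0838] [[-0.024, -0.028, 0.077], [0.019, 0.028, 0.085]]
scene1 165 
 [[-0.0627 -0.0159  0.0987]
 [-0.0617 -0.0123  0.1014]
 [-0.0587  0.0025  0.1062]
 [-0.0508  0.0131  0.1089]
 [-0.0413  0.0141  0.1095]]
spooltop 426 [-0.0074  0.0102  0.0818] [[-0.03, -0.027, 0.075], [0.025, 0.027, 0.084]]
top1 152 
 [[-0.0605 -0.0127  0.0996]
 [-0.0588 -0.0097  0.1026]
 [-0.0525  0.0017  0.1062]
 [-0.0439  0.0127  0.1088]
 [-0.0404  0.0162  0.1109]]
spooltop 501 [-0.0005  0.0002  0.0819] [[-0.027, -0.026, 0.078], [0.026, 0.03, 0.086]]
```

View pics/w1c.png

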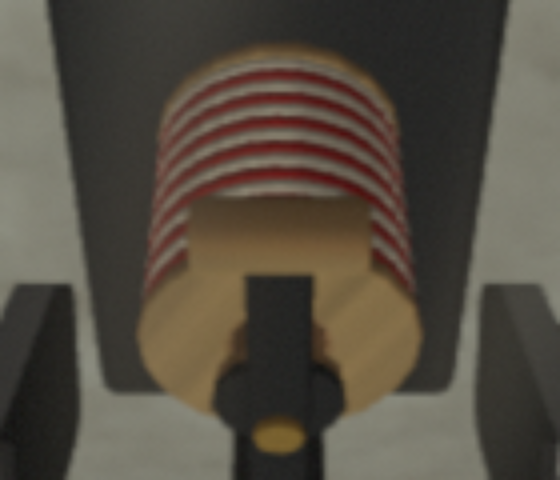

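Run:
```python
from h import *
o=ori(PSI,np.deg2rad(22),1); plan([(st(-.056,.103),o)])
H=np.array([.075,.095])
a0=.065;c=(st(-.056,.103),o)
for k,a in enumerate((.3,.5,.75,.98,1.0,1.02)):
    p=st(.075-.13*np.cos(a),.095+.13*np.sin(a)); print(a); plan([(p,o)],c)
    print(ik(p,o)[0].round(2))
```

```text
dp [-0.005, -0.001, 0.207] turn [0.0, 0.0, -0.004] mm 62 deg 0
0.3
dp [-0.059, -0.0, -0.086] turn [0.0, 0.0, 0.0] mm 31 deg 0
[-0.06  0.01 -0.78  0.4  -0.04  0.09]
0.5
dp [-0.12, -0.0, -0.147] turn [0.0, 0.0, 0.0] mm 57 deg 0
[-0.06  0.   -0.72  0.47 -0.04  0.09]
0.75
dp [-0.212, -0.0, -0.204] turn [0.0, 0.0, 0.0] mm 88 deg 0
[-0.07  0.01 -0.64  0.54 -0.04  0.09]
0.98
dp [-0.306, 0.0, -0.236] turn [0.0, 0.0, 0.0] mm 116 deg 0
[-0.07  0.04 -0.56  0.6  -0.03  0.08]
1.0
dp [-0.314, -0.0, -0.237] turn [0.0, 0.0, 0.0] mm 118 deg 0
[-0.07  0.04 -0.55  0.6  -0.03  0.08]
1.02
dp [-0.323, 0.0, -0.239] turn [0.0, 0.0, 0.0] mm 121 deg 0
[-0.07  0.04 -0.54  0.6  -0.03  0.08]
```

move_arm(delta_pos=[[0, 0, 0.05], [0, 0, 0.1], [-0.003, 0, 0.15], [-0.005, 0, 0.207], [-0.005, 0, 0.207]], turn=[[0, 0, 0], [0, 0, 0], [0, 0, 0], [0, 0, 0], [0, 0, 0]], gripper=[0.2, 0.2, 0.2, 0.2, 0.2])

```text
time_s: 5.85
eef_pos: [0.4817, 0.0245, 0.1012]
tool_rot: [0.228, 2.752, -0.041]
contact_force: [0.3, 0.4, 0.1]
finger_gap: 0.599
grip_force: 0.0
```

move_arm(delta_pos=[[0, 0, 0], [0, 0, 0], [0, 0, 0], [0, 0, 0], [0, 0, 0]], turn=[[0, 0, 0], [0, 0, 0], [0, 0, 0], [0, 0, 0], [0, 0, 0]], gripper=[-0.1, -0.2, -0.4, -0.4, -0.4], force=20)

```text
time_s: 6.35
eef_pos: [0.4829, 0.0246, 0.1035]
tool_rot: [0.227, 2.748, -0.041]
contact_force: [-0.6, 0.1, 0.9]
finger_gap: 0.349
grip_force: 21.4
```

move_arm(delta_pos=[[-0.012, 0, -0.022], [-0.033, 0, -0.055], [-0.059, 0, -0.086], [-0.09, 0, -0.12], [-0.12, 0, -0.147]], turn=[[0, 0, 0], [0, 0, 0], [0, 0, 0], [0, 0, 0], [0, 0, 0]], gripper=[-0.4, -0.4, -0.4, -0.4, -0.4])

```text
time_s: 6.85
eef_pos: [0.498, 0.022, 0.1574]
tool_rot: [0.227, 2.751, -0.04]
contact_force: [0.2, 1.2, -3.0]
finger_gap: 0.339
grip_force: 20.9
```

Run:
```python
from h import *
o=ori(PSI,np.deg2rad(22),1); c=(st(.075-.13*np.cos(.5),.095+.13*np.sin(.5)),o)
s=bot.observe(); e=s['eef_pos']-S0; print(e@[np.cos(PSI),np.sin(PSI),0],e[2],c[0],np.arctan2(e[2]-.095,.075-e@[np.cos(PSI),np.sin(PSI),0]))
for k,a in enumerate((.6,.7,.8,.9,.98)):
    plan([(st(.075-.13*np.cos(a),.095+.13*np.sin(a)),o)],c)
```

```text
-0.04055280447423734 0.15744307759935017 [0.49941162 0.0217154  0.15732532] 0.4954318001137354
dp [-0.035, -0.0, -0.026] turn [0.0, 0.0, 0.0] mm 13 deg 0
dp [-0.072, 0.0, -0.048] turn [0.0, 0.0, 0.0] mm 26 deg 0
dp [-0.111, 0.0, -0.066] turn [0.0, 0.0, 0.0] mm 39 deg 0
dp [-0.152, 0.0, -0.081] turn [0.0, 0.0, 0.0] mm 52 deg 0
dp [-0.186, 0.0, -0.089] turn [0.0, 0.0, 0.0] mm 62 deg 0
```

move_arm(delta_pos=[[-0.035, 0, -0.026], [-0.072, 0, -0.048], [-0.111, 0, -0.066], [-0.152, 0, -0.081], [-0.19, 0, -0.09]], turn=[[0, 0, 0], [0, 0, 0], [0, 0, 0], [0, 0, 0], [0, 0, 0]], gripper=[-0.4, -0.4, -0.4, -0.4, -0.4])

```text
time_s: 7.35
eef_pos: [0.5404, 0.0149, 0.2041]
tool_rot: [0.227, 2.751, -0.04]
contact_force: [-3.5, 0.1, 0.7]
finger_gap: 0.34
grip_force: 21.4
```

```bash
python3 - <<'E'
from h import *
s=bot.observe(); e=s['eef_pos']-S0; print(e@[np.cos(PSI),np.sin(PSI),0],e[2],np.arctan2(e[2]-.095,.075-e@[np.cos(PSI),np.sin(PSI),0]))
look('scene','scene2',['thumb_bar','spindle_tip','red_spool'])
look('wrist','wrist2',['thumb_bar'])
E
python3 - <<'E'
from bar import *
e=pts('scene2'); m=(e[:,0]>-.06)&(e[:,0]<.12)&(abs(e[:,1])<.012)&(e[:,2]>.10)
for z in np.arange(.1,.23,.01):
    k=m&(abs(e[:,2]-z)<.005); print(round(z,3),k.sum(),np.percentile(e[k,0],[2,50,98]).round(3) if k.sum() else '')
E
python3 -c "
import cv2;a=cv2.imread('pics/scene2.png')[180:350,150:360];cv2.imwrite('pics/s2c.png',cv2.resize(a,None,fx=3,fy=3))"
```

```text
0.0024201591003531983 0.20408612636700588 0.983709712600533
scene thumb_bar 0.63 243 208 [0.527 0.031 0.217] stand -0.0129 0.0133 0.2168
scene red_spool 0.81 249 298 [0.516 0.035 0.049] stand -0.0248 0.0161 0.0489
wrist thumb_bar 0.84 277 284 [0.533 0.015 0.207] stand -0.0049 -0.0009 0.2068
0.1 43 [0.065 0.073 0.081]
0.11 19 [0.059 0.063 0.078]
0.12 19 [0.05  0.055 0.059]
0.13 17 [0.044 0.048 0.055]
0.14 14 [0.028 0.04  0.046]
0.15 32 [0.021 0.025 0.038]
0.16 80 [0.016 0.021 0.034]
0.17 9 [0.016 0.02  0.025]
0.18 7 [0.008 0.011 0.014]
0.19 2 [0.006 0.006 0.007]
0.2 45 [-0.008 -0.006 -0.005]
0.21 41 [-0.008 -0.004  0.001]
0.22 0
```

View pics/s2c.png

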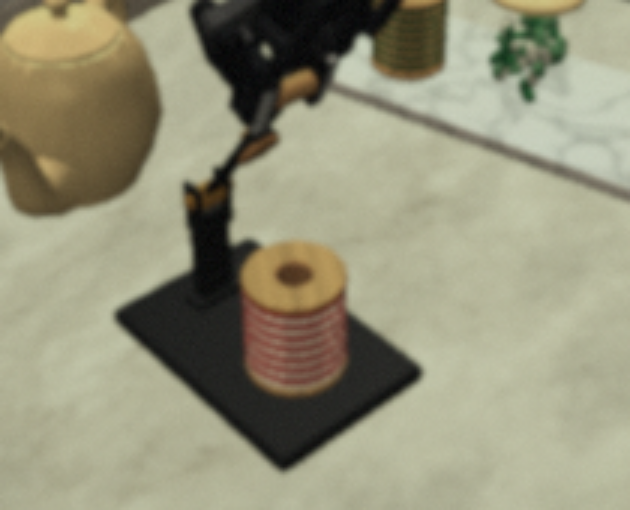

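move_arm(delta_pos=[[-0.006, 0, -0.001], [-0.012, 0, -0.002], [-0.018, 0, -0.003], [-0.018, 0, -0.003], [-0.018, 0, -0.003]], turn=[[0, 0, 0], [0, 0, 0], [0, 0, 0], [0, 0, 0], [0, 0, 0]], gripper=[-0.4, -0.4, -0.4, -0.4, -0.4])

```text
time_s: 8.15
eef_pos: [0.5447, 0.0142, 0.2067]
tool_rot: [0.227, 2.75, -0.04]
contact_force: [-6.3, 1.2, 6.8]
finger_gap: 0.345
grip_force: 22.0
```

Run:
```python
from h import *
s=bot.observe(); e=s['eef_pos']-S0; print(e@[np.cos(PSI),np.sin(PSI),0],e[2],np.arctan2(e[2]-.095,.075-e@[np.cos(PSI),np.sin(PSI),0]))
look('scene','scene3',['thumb_bar'])
import bar
e=bar.pts('scene3'); m=(e[:,0]>-.06)&(e[:,0]<.12)&(abs(e[:,1])<.012)
X=[]
for z in np.arange(.105,.19,.005):
    k=m&(abs(e[:,2]-z)<.0025); 
    if k.sum()>1: X.append((z,np.median(e[k,0]),np.max(e[k,0])))
print(np.round(X,3).tolist())
for lo,hi in [(.012,.018)]:
    z=np.load('scene3.npz'); cl=cloud(z['K'],z['T'],z['d']); m=((cl[...,2]>lo)&(cl[...,2]<hi)&(z['d']>0)).astype('uint8')
    nc,lab,stt,_=cv2.connectedComponentsWithStats(m)
    for i in range(1,nc):
        if stt[i,4]>1500: print(stt[i,4],cv2.minAreaRect(cl[lab==i][:,:2].astype('float32')))
```

```text
0.006808931862110438 0.20666030658623424 1.022545529324038
scene thumb_bar 0.83 244 208 [0.537 0.018 0.207] stand -0.0017 0.0023 0.2066
[[0.105, 0.071, 0.082], [0.11, 0.062, 0.065], [0.115, 0.059, 0.064], [0.12, 0.055, 0.062], [0.125, 0.052, 0.056], [0.13, 0.049, 0.055], [0.135, 0.047, 0.05], [0.14, 0.045, 0.048], [0.145, 0.03, 0.04], [0.15, 0.028, 0.042], [0.155, 0.025, 0.037], [0.16, 0.024, 0.036], [0.165, 0.023, 0.033], [0.17, 0.023, 0.026], [0.175, 0.019, 0.021], [0.18, 0.015, 0.016], [0.185, 0.013, 0.014]]
2271 ((0.5642891526222229, 0.010404303669929504), (0.10817854851484299, 0.16309717297554016), 80.6552505493164)
```

move_arm(delta_pos=[[0, 0, 0], [0, 0, 0], [0, 0, 0], [0, 0, -0.1], [0, 0, -0.2]], turn=[[0, 0, 0], [0, 0, 0], [0, 0, 0], [0, 0, 0], [0, 0, 0]], gripper=[0.2, 0.2, 0.2, 0.2, 0.2])

```text
time_s: 8.75
eef_pos: [0.5226, 0.0174, 0.2615]
tool_rot: [0.228, 2.752, -0.041]
contact_force: [0.5, 0.4, 0.4]
finger_gap: 0.598
grip_force: 0.0
```

Run:
```python
from h import *
import bar
for n in ('scene','top'):
  look(n,n+'4',['thumb_bar'])
  e=bar.pts(n+'4'); m=(e[:,0]>-.03)&(e[:,0]<.05)&(abs(e[:,1])<.02)&(e[:,2]>.19)&(e[:,2]<.23)
  print(n,m.sum(),np.percentile(e[m],[2,50,98],axis=0).round(4).tolist())
def show(p,o):
    q,er=ik(p,o); print(q.round(2),round(er*1e3,1),'margin',np.minimum(q-LO,HI-q).min().round(2))
for tl in (26,28,30,32):
    o=ori(PSI,np.deg2rad(tl),1); z=o.as_matrix()[:,2]; p=st(0,.048); print(tl)
    for b in (.11,.08,.05,.02,0): show(p-b*z,o)
    show(p+[0,0,.047],o)
o=ori(PSI,np.deg2rad(30),1); z=o.as_matrix()[:,2]
plan([(st(-.08,.2),o),(st(0,.048)-.1*z,o)])
```

```text
scene thumb_bar 0.71 241 208 [0.539 0.023 0.208] stand -0.0006 0.0071 0.2082
scene 167 [[-0.004, -0.0159, 0.1988], [-0.0012, 0.0009, 0.2073], [0.0062, 0.0136, 0.2109]]
top thumb_bar 0.86 168 245 [0.538 0.015 0.207] stand 0.0001 -0.0 0.2067
top 175 [[-0.0017, -0.0131, 0.1914], [0.0053, 0.0017, 0.2074], [0.0144, 0.0159, 0.2111]]
26
[-0.05 -0.04 -0.83  0.33 -0.05  0.1 ] 0.0 margin 0.19
[-0.06  0.02 -0.85  0.25 -0.04  0.09] 0.0 margin 0.17
[-0.06  0.09 -0.86  0.16 -0.04  0.09] 0.0 margin 0.16
[-0.06  0.16 -0.87  0.08 -0.04  0.09] 0.0 margin 0.15
[-0.07  0.21 -0.88  0.03 -0.04  0.08] 0.0 margin 0.14
[-0.07  0.13 -0.81  0.18 -0.04  0.08] 0.0 margin 0.21
28
[-0.05 -0.07 -0.88  0.27 -0.05  0.1 ] 0.0 margin 0.14
[-0.05  0.   -0.9   0.19 -0.05  0.09] 0.0 margin 0.12
[-0.06  0.08 -0.91  0.1  -0.05  0.09] 0.0 margin 0.11
[-0.06  0.15 -0.91  0.02 -0.05  0.09] 0.0 margin 0.11
[-0.06  0.2  -0.91 -0.03 -0.04  0.08] 0.0 margin 0.11
[-0.06  0.11 -0.85  0.12 -0.04  0.08] 0.0 margin 0.17
30
[-0.05 -0.09 -0.92  0.21 -0.06  0.1 ] 0.0 margin 0.1
[-0.05 -0.01 -0.94  0.12 -0.05  0.09] 0.0 margin 0.08
[-0.06  0.07 -0.95  0.03 -0.05  0.09] 0.0 margin 0.07
[-0.06  0.15 -0.95 -0.05 -0.05  0.09] 0.0 margin 0.07
[-0.06  0.2  -0.95 -0.1  -0.05  0.08] 0.0 margin 0.07
[-0.06  0.1  -0.89  0.05 -0.05  0.08] 0.0 margin 0.13
32
[-0.04 -0.11 -0.97  0.15 -0.06  0.1 ] 0.0 margin 0.05
[-0.05 -0.03 -0.98  0.06 -0.06  0.1 ] 0.0 margin 0.04
[-0.05  0.06 -0.99 -0.03 -0.06  0.09] 0.0 margin 0.03
[-0.06  0.14 -0.99 -0.12 -0.05  0.09] 0.0 margin 0.03
[-0.06  0.2  -0.99 -0.17 -0.05  0.08] 0.0 margin 0.03
[-0.06  0.09 -0.93 -0.01 -0.05  0.08] 0.0 margin 0.09
dp [0.283, -0.0, 0.111] turn [0.0, -0.087, -0.004] mm 91 deg 8
dp [0.273, -0.001, 0.351] turn [0.0, -0.087, -0.004] mm 133 deg 8
```

move_arm(delta_pos=[[0.13, 0, 0.04], [0.25, 0, 0.09], [0.283, 0, 0.15], [0.28, 0, 0.25], [0.273, 0, 0.351]], turn=[[0, -0.02, 0], [0, -0.04, 0], [0, -0.06, 0], [0, -0.08, 0], [0, -0.087, -0.004]], gripper=[1, 1, 1, 1, 1])

```text
time_s: 9.45
eef_pos: [0.4859, 0.0239, 0.1315]
tool_rot: [0.207, 2.614, -0.056]
contact_force: [-0.8, -0.1, -0.2]
finger_gap: 0.998
grip_force: 0.0
```

Run:
```python
from h import *
import bar
print(bot.observe()['joint_positions'])
im,d,cl=look('wrist','wrist5',['thumb_bar','red_spool','twine_stand'])
e=bar.pts('wrist5'); m=(abs(e[:,0])<.04)&(abs(e[:,1])<.035)&(e[:,2]>.078)&(e[:,2]<.088)
print('spooltop',m.sum(),np.percentile(e[m],[1,50,99],axis=0).round(4).tolist())
m=(abs(e[:,0])<.04)&(abs(e[:,1])<.035)&(e[:,2]>.03)&(e[:,2]<.07);print('side',np.percentile(e[m],[1,50,99],axis=0).round(4).tolist())
o=ori(PSI,np.deg2rad(30),1); z=o.as_matrix()[:,2]
plan([(st(0,.048)-.1*z,o),(st(0,.048),o)])
```

```text
[-0.04813521 -0.05311575 -0.94286528  0.1635792  -0.05502981  0.09565067]
spooltop 3350 [[-0.0311, -0.0271, 0.0782], [-0.0102, 0.0002, 0.0841], [0.0235, 0.027, 0.0852]]
side [[-0.0311, -0.0272, 0.0303], [-0.0272, 0.0002, 0.0511], [-0.0086, 0.0272, 0.0697]]
dp [-0.011, 0.0, -0.003] turn [-0.0, -0.004, 0.0] mm 3 deg 0
dp [-0.013, 0.001, 0.33] turn [-0.0, -0.004, 0.0] mm 99 deg 0
```

View pics/wrist5.png

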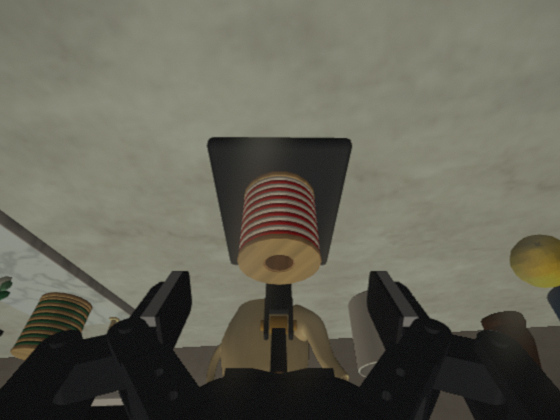

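The picture shows the spool (280,225) centred between the open fingers, with the keeper up and out of the way.

move_arm(delta_pos=[[-0.005, 0, 0.08], [-0.01, 0, 0.16], [-0.013, 0, 0.24], [-0.013, 0, 0.3], [-0.013, 0, 0.33]], turn=[[0, 0, 0], [0, 0, 0], [0, 0, 0], [0, 0, 0], [0, 0, 0]], gripper=[1, 1, 1, 1, 1])

```text
time_s: 10.15
eef_pos: [0.5411, 0.0152, 0.0503]
tool_rot: [0.208, 2.613, -0.056]
contact_force: [-0.6, 0.2, -0.2]
finger_gap: 0.998
grip_force: 0.0
```

move_arm(delta_pos=[[0, 0, 0], [0, 0, 0], [0, 0, 0], [0, 0, 0], [0, 0, 0]], turn=[[0, 0, 0], [0, 0, 0], [0, 0, 0], [0, 0, 0], [0, 0, 0]], gripper=[0.6, 0.5, 0.3, 0.2, 0.2], force=25)

```text
time_s: 10.65
eef_pos: [0.5404, 0.0154, 0.0511]
tool_rot: [0.208, 2.611, -0.055]
contact_force: [-2.4, 0.9, 5.8]
finger_gap: 0.696
grip_force: 26.7
```

Run:
```python
from h import *
s=bot.observe(); p=np.array(s['eef_pos']); print(p-S0, s['finger_gap'],s['grip_force'],s['contact_force'])
r=R.from_rotvec(s['tool_rot']); plan([(p+[0,0,.047],r)])
plan([(p+[0,0,.01],r)])
```

```text
[ 2.38967541e-03 -5.15664193e-05  5.11388621e-02] 0.696236536090662 26.70895256102085 [-2.40040579  0.90451524  5.82561391]
dp [-0.078, 0.0, -0.136] turn [0.0, 0.0, 0.0] mm 47 deg 0
dp [-0.017, 0.0, -0.029] turn [0.0, 0.0, 0.0] mm 10 deg 0
```

move_arm(delta_pos=[[-0.01, 0, -0.017], [-0.03, 0, -0.05], [-0.05, 0, -0.085], [-0.07, 0, -0.12], [-0.078, 0, -0.136]], turn=[[0, 0, 0], [0, 0, 0], [0, 0, 0], [0, 0, 0], [0, 0, 0]], gripper=[0.2, 0.2, 0.2, 0.2, 0.2], force=40)

```text
time_s: 11.15
eef_pos: [0.5403, 0.0152, 0.0984]
tool_rot: [0.208, 2.612, -0.056]
contact_force: [0.1, -0.4, -1.1]
finger_gap: 0.695
grip_force: 43.1
```

```bash
python3 - <<'E'
from h import *
s=bot.observe(); p=np.array(s['eef_pos']); print(p-S0, s['finger_gap'],s['grip_force'],s['contact_force'])
look('scene','scene6',['red_spool','thumb_bar'])
import bar
e=bar.pts('scene6'); m=(abs(e[:,0])<.035)&(abs(e[:,1])<.034)&(e[:,2]>.03)&(e[:,2]<.14)
print(np.percentile(e[m],[1,50,99],axis=0).round(3).tolist())
E
python3 -c "
import cv2;a=cv2.imread('pics/scene6.png')[160:350,130:370];cv2.imwrite('pics/s6c.png',cv2.resize(a,None,fx=3,fy=3))"
```

```text
[ 0.00226542 -0.00027237  0.09840906] 0.695422820467199 43.0719697947643 [ 0.1206619 -0.368302  -1.1382445]
scene red_spool 0.89 250 276 [0.515 0.032 0.095] stand -0.025 0.0131 0.0948
scene thumb_bar 0.61 242 208 [0.538 0.021 0.208] stand -0.0008 0.0054 0.2076
[[-0.031, -0.032, 0.032], [-0.024, 0.01, 0.093], [0.025, 0.034, 0.136]]
```

View pics/s6c.png

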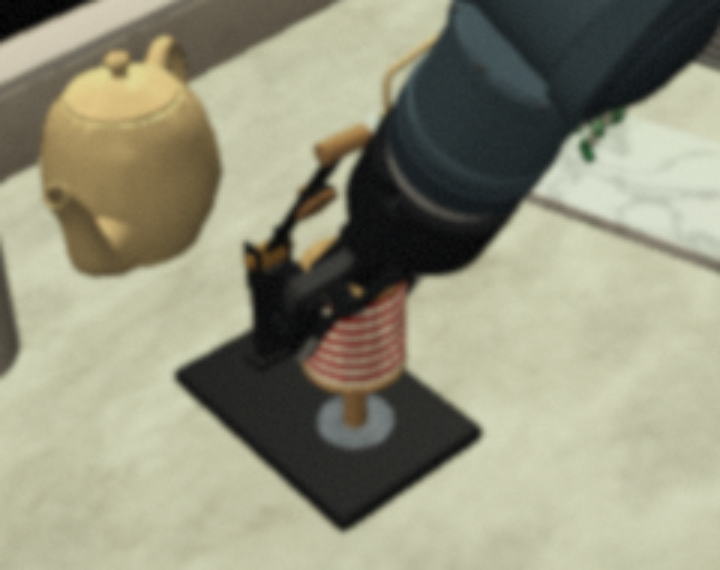

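Run:
```python
from h import *
s=bot.observe(); p=np.array(s['eef_pos']); r=R.from_rotvec(s['tool_rot'])
tgt=np.r_[TRAY+.068*TY,.0]; print(tgt)
rv=lambda a:R.from_rotvec([0,0,np.deg2rad(a)])*r
W=[(p+[0,0,.006],r),(p+[-.015,-.02,.009],r),(p+[-.03,-.065,.009],r),(p+[-.045,-.11,.009],rv(-4)),(p+[-.055,-.155,.009],rv(-10))]
plan(W)
print()
c=W[-1]
W2=[(tgt*f+(1-f)*c[0],rv(-10-16*f)) for f in (.25,.5,.8,1)]
for i,w in enumerate(W2): w[0][2]=.105
W2.append((np.r_[tgt[:2],.1],rv(-26)))
plan(W2,c)
q=s['joint_positions']
for w in W+W2+[(np.r_[tgt[:2],.056],rv(-26))]: q,e=ik(*w,q); print(q.round(2),round(e*1e3,2))
```

```text
[ 0.4579448 -0.3097528  0.       ]
dp [-0.01, -0.0, -0.017] turn [0.0, 0.0, 0.0] mm 6 deg 0
dp [0.019, -0.074, -0.045] turn [0.0, 0.0, 0.0] mm 27 deg 0
dp [0.041, -0.23, -0.058] turn [0.0, 0.0, 0.0] mm 72 deg 0
dp [0.063, -0.386, -0.071] turn [0.022, 0.0, 0.039] mm 119 deg 4
dp [0.071, -0.539, -0.075] turn [0.055, 0.0, 0.096] mm 165 deg 10

dp [-0.02, -0.141, 0.016] turn [0.022, 0.0, 0.039] mm 43 deg 4
dp [-0.041, -0.282, 0.029] turn [0.044, 0.0, 0.077] mm 86 deg 8
dp [-0.068, -0.452, 0.044] turn [0.071, 0.0, 0.123] mm 138 deg 13
dp [-0.085, -0.565, 0.054] turn [0.089, 0.0, 0.154] mm 172 deg 16
dp [-0.077, -0.565, 0.069] turn [0.089, 0.0, 0.154] mm 172 deg 16
[-0.06  0.09 -0.87  0.09 -0.05  0.08] 0.0
[-0.12  0.06 -0.91  0.09 -0.02  0.04] 0.0
[-0.24  0.03 -0.94  0.09  0.04 -0.07] 0.0
[-0.35  0.01 -0.95  0.09  0.06 -0.1 ] 0.0
[-0.44  0.01 -0.95  0.09  0.05 -0.09] 0.0
[-0.52  0.03 -0.94  0.09  0.06 -0.1 ] 0.0
[-0.6   0.05 -0.92  0.09  0.06 -0.11] 0.0
[-0.69  0.08 -0.88  0.09  0.07 -0.12] 0.0
[-0.74  0.11 -0.85  0.1   0.06 -0.11] 0.0
[-0.74  0.11 -0.86  0.08  0.06 -0.11] 0.0
[-0.74  0.2  -0.91 -0.06  0.06 -0.11] 0.0
```

move_arm(delta_pos=[[-0.01, 0, -0.017], [0.005, -0.03, -0.03], [0.019, -0.074, -0.045], [0.03, -0.15, -0.05], [0.041, -0.23, -0.058]], turn=[[0, 0, 0], [0, 0, 0], [0, 0, 0], [0, 0, 0], [0, 0, 0]], gripper=[0.2, 0.2, 0.2, 0.2, 0.2])

```text
time_s: 11.8
eef_pos: [0.5087, -0.0503, 0.1056]
tool_rot: [0.207, 2.614, -0.056]
contact_force: [0.3, -0.6, -0.4]
finger_gap: 0.698
grip_force: 43.2
```

Run:
```python
from h import *
s=bot.observe(); p=np.array(s['eef_pos']); r=R.from_rotvec(s['tool_rot']); print(s['contact_force'],s['finger_gap'])
tgt=np.r_[TRAY+.068*TY,.107]
plan([(tgt*f+p*(1-f),R.from_rotvec([0,0,-np.deg2rad(26*f)])*r) for f in (.15,.3,.45,.6,.75)])
```

```text
[ 0.30662454 -0.59981671 -0.3570118 ] 0.6983426224060645
dp [0.004, -0.132, -0.003] turn [0.022, 0.0, 0.038] mm 40 deg 4
dp [0.007, -0.264, -0.006] turn [0.043, 0.0, 0.075] mm 79 deg 8
dp [0.011, -0.396, -0.009] turn [0.065, 0.0, 0.113] mm 119 deg 12
dp [0.015, -0.528, -0.011] turn [0.086, 0.0, 0.15] mm 159 deg 16
dp [0.018, -0.66, -0.014] turn [0.108, 0.0, 0.188] mm 198 deg 20
```

move_arm(delta_pos=[[0.004, -0.132, -0.003], [0.007, -0.264, -0.006], [0.011, -0.396, -0.009], [0.015, -0.528, -0.011], [0.018, -0.66, -0.014]], turn=[[0.022, 0, 0.038], [0.043, 0, 0.075], [0.065, 0, 0.113], [0.086, 0, 0.15], [0.108, 0, 0.188]], gripper=[0.2, 0.2, 0.2, 0.2, 0.2])

```text
time_s: 12.3
eef_pos: [0.4701, -0.2457, 0.1066]
tool_rot: [0.655, 2.55, -0.175]
contact_force: [0.3, -0.9, -0.5]
finger_gap: 0.699
grip_force: 43.2
```

Run:
```python
from h import *
s=bot.observe(); p=np.array(s['eef_pos']); r=R.from_rotvec(s['tool_rot']); z=r.as_matrix(); print(p,s['contact_force'],s['finger_gap'],'tilt',np.rad2deg(np.arccos(-z[2,2])),'yaw',np.rad2deg(np.arctan2(z[1,2],z[0,2])),z[2,1])
o=ori(np.deg2rad(-35),np.deg2rad(29.5),1)
t=np.r_[TRAY+.068*TY,.1]; u=t.copy(); u[2]=.061; plan([(t,o),(u,o)])
```

```text
[ 0.47011861 -0.24568954  0.10655257] [ 0.2716311  -0.9237299  -0.48308894] 0.6989378074450737 tilt 29.803295881570676 yaw -28.84686878483008 -0.00025433750892110696
dp [-0.048, -0.207, 0.052] turn [0.034, 0.003, 0.06] mm 66 deg 6
dp [0.017, -0.207, 0.165] turn [0.034, 0.003, 0.06] mm 80 deg 6
```

move_arm(delta_pos=[[-0.02, -0.09, 0.02], [-0.035, -0.15, 0.035], [-0.048, -0.207, 0.052], [-0.02, -0.207, 0.1], [0.005, -0.207, 0.145]], turn=[[0.015, 0, 0.026], [0.025, 0, 0.043], [0.034, 0, 0.06], [0.034, 0, 0.06], [0.034, 0, 0.06]], gripper=[0.2, 0.2, 0.2, 0.2, 0.2])

```text
time_s: 12.8
eef_pos: [0.4597, -0.3095, 0.0684]
tool_rot: [0.791, 2.514, -0.211]
contact_force: [-0.3, 0.8, -1.8]
finger_gap: 0.693
grip_force: 43.2
```

```bash
python3 - <<'E'
from h import *
s=bot.observe(); p=np.array(s['eef_pos']); r=R.from_rotvec(s['tool_rot']); print(p,s['contact_force'])
look('scene','scene7',['red_spool','green_spool','mint_jar'])
for z in (.062,.059,.057,.0555,.0545): plan([(np.r_[p[:2],z],r)])
z=np.load('scene7.npz'); cl=cloud(z['K'],z['T'],z['d']).reshape(-1,3)
k=(np.hypot(cl[:,0]-p[0],cl[:,1]-p[1])<.045)&(cl[:,2]>.024)&(cl[:,2]<.06); c=cl[k]; print(k.sum(),np.percentile(c,[1,10,50,99],axis=0).round(3).tolist())
E
python3 -c "
import cv2;a=cv2.imread('pics/scene7.png')[130:330,230:510];cv2.imwrite('pics/s7c.png',cv2.resize(a,None,fx=2.8,fy=2.8))"
```

```text
[ 0.45965537 -0.3095223   0.06844239] [-0.27887944  0.81477546 -1.76966766]
scene red_spool 0.75 380 225 [ 0.441 -0.286  0.051] stand -0.0476 -0.3127 0.0506
scene green_spool 0.81 287 202 [ 0.656 -0.26   0.033] stand 0.1602 -0.2537 0.0331
scene mint_jar 0.74 248 282 [0.535 0.015 0.058] stand -0.0027 -0.0007 0.0585
dp [0.006, -0.003, 0.019] turn [0.001, -0.002, 0.001] mm 6 deg 0
dp [0.011, -0.003, 0.028] turn [0.001, -0.002, 0.001] mm 9 deg 0
dp [0.015, -0.003, 0.034] turn [0.001, -0.002, 0.001] mm 11 deg 0
dp [0.017, -0.003, 0.038] turn [0.001, -0.002, 0.001] mm 13 deg 0
dp [0.019, -0.003, 0.041] turn [0.001, -0.002, 0.001] mm 14 deg 0
324 [[0.425, -0.332, 0.024], [0.429, -0.304, 0.034], [0.446, -0.285, 0.046], [0.494, -0.274, 0.06]]
```

View pics/s7c.png

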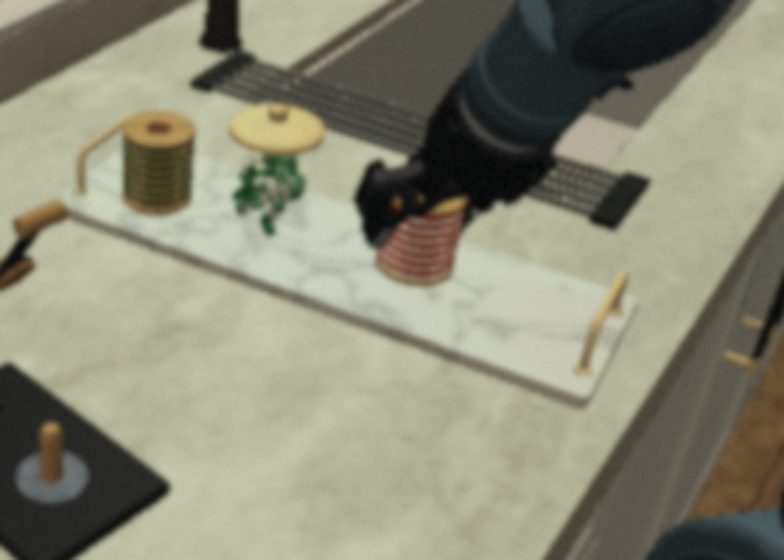

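```bash
cat > cyl.py <<'E'
from h import *
import sys
def fit(f,p):
    z=np.load(f+'.npz'); im=z['im'].astype(int).reshape(-1,3); cl=cloud(z['K'],z['T'],z['d']).reshape(-1,3)
    d=cl-p; red=(im[:,0]-im[:,2]>12)|(im.min(1)>95)
    k=(np.hypot(d[:,0],d[:,1])<.045)&(cl[:,2]>.032)&(cl[:,2]<.1)&red; X=cl[k]
    K,T=z['K'],np.linalg.inv(z['T'])
    def res(v):
        u=np.array([v[0],v[1],1]);u/=np.linalg.norm(u); w=X-[p[0]+v[2],p[1]+v[3],.055]
        return np.linalg.norm(np.cross(w,u),axis=1)-.0295
    r=least_squares(res,[0,0,0,0],loss='soft_l1',f_scale=.001)
    print(k.sum(),'axis tilt x,y',r.x[:2].round(3),'centre',(p[:2]+r.x[2:]).round(4),'rms',np.sqrt((r.fun**2).mean()).round(5),'z range',np.percentile(X[:,2],[1,99]).round(3))
    def pr(w):
        c=T[:3,:3]@w+T[:3,3]; return K[0,2]+K[0,0]*c[0]/-c[2],K[1,2]-K[1,1]*c[1]/-c[2]
    a=pr(np.r_[p[:2],.03]);b=pr(np.r_[p[:2],.09]);print('vertical in image',np.round(a),np.round(b))
if __name__=='__main__': fit(sys.argv[1],np.array(bot.observe()['eef_pos']))
E
python3 cyl.py scene7
python3 - <<'E'
from cyl import *
fit('scene0',np.array([.538,.0155,.05]))
fit('scene0',np.array([.668,-.268,.05]))
E
```

```text
699 axis tilt x,y [0.017 0.016] centre [ 0.4565 -0.3106] rms 0.00238 z range [0.035 0.1  ]
vertical in image [376. 225.] [380. 201.]
1159 axis tilt x,y [-0.025 -0.072] centre [0.5366 0.0123] rms 0.00652 z range [0.033 0.098]
vertical in image [247. 294.] [246. 267.]
791 axis tilt x,y [-0.009  0.018] centre [ 0.6745 -0.2818] rms 0.00677 z range [0.033 0.09 ]
vertical in image [285. 200.] [285. 177.]
```

move_arm(delta_pos=[[0.006, 0, 0.012], [0.01, 0, 0.018], [0.012, 0, 0.024], [0.015, 0, 0.029], [0.015, 0, 0.029]], turn=[[0, 0, 0], [0, 0, 0], [0, 0, 0], [0, 0, 0], [0, 0, 0]], gripper=[0.2, 0.2, 0.2, 0.2, 0.2])

```text
time_s: 13.5
eef_pos: [0.4602, -0.3085, 0.0586]
tool_rot: [0.789, 2.516, -0.21]
contact_force: [-0.5, 0.1, -1.6]
finger_gap: 0.699
grip_force: 43.3
```

move_arm(delta_pos=[[0.001, 0, 0.002], [0.002, 0, 0.004], [0.003, 0, 0.006], [0.004, 0, 0.007], [0.004, 0, 0.007]], turn=[[0, 0, 0], [0, 0, 0], [0, 0, 0], [0, 0, 0], [0, 0, 0]], gripper=[0.2, 0.2, 0.2, 0.2, 0.2])

```text
time_s: 14.0
eef_pos: [0.4604, -0.3088, 0.0569]
tool_rot: [0.789, 2.515, -0.21]
contact_force: [-2.8, 2.6, 4.5]
finger_gap: 0.694
grip_force: 43.8
```

move_arm(delta_pos=[[0, 0, 0], [0, 0, 0], [0, 0, 0], [0, 0, 0], [0, 0, 0]], turn=[[0, 0, 0], [0, 0, 0], [0, 0, 0], [0, 0, 0], [0, 0, 0]], gripper=[0.2, 0.2, 0.45, 0.7, 1.0], force=20)

```text
time_s: 14.5
eef_pos: [0.4604, -0.3088, 0.0564]
tool_rot: [0.789, 2.515, -0.21]
contact_force: [-0.2, -0.3, -0.7]
finger_gap: 0.989
grip_force: 0.0
```

move_arm(delta_pos=[[0, 0, 0], [0, 0, 0], [0, 0, -0.05], [0, 0, -0.13], [0, 0, -0.22]], turn=[[0, 0, 0], [0, 0, 0], [0, 0, 0], [0, 0, 0], [0, 0, 0]], gripper=[1, 1, 1, 1, 1])

```text
time_s: 15.0
eef_pos: [0.4325, -0.2893, 0.1134]
tool_rot: [0.79, 2.517, -0.209]
contact_force: [0.9, -1.3, 0.6]
finger_gap: 1.002
grip_force: 0.0
```

move_arm(delta_pos=[[0, 0, -0.1], [0, 0, -0.2], [0, 0, -0.3], [0, 0, -0.35], [0, 0, -0.35]], turn=[[0, 0.02, 0], [0, 0.05, 0], [0, 0.08, 0], [0, 0.1, 0], [0, 0.1, 0]], gripper=[1, 1, 1, 1, 1])

```text
time_s: 15.5
eef_pos: [0.3918, -0.2615, 0.2078]
tool_rot: [0.833, 2.657, -0.156]
contact_force: [0.5, -0.3, 0.4]
finger_gap: 1.0
grip_force: 0.0
```

Run:
```python
from h import *
import bar
s=bot.observe(); print(s['time_s'],s['eef_pos'],s['contact_force'],s['joint_positions'],s['joint_vel'])
for n in('scene','top'): look(n,n+'9',['red_spool','thumb_bar','green_spool','mint_jar'])
from cyl import fit
fit('scene9',np.array([.457,-.31,.055]))
e=bar.pts('top9'); m=(e[:,0]>-.03)&(e[:,0]<.05)&(abs(e[:,1])<.02)&(e[:,2]>.19)&(e[:,2]<.23)
print(m.sum(),np.percentile(e[m],[2,50,98],axis=0).round(4).tolist())
z=np.load('scene9.npz'); cl=cloud(z['K'],z['T'],z['d']); m=((cl[...,2]>.012)&(cl[...,2]<.018)).astype('uint8')
nc,lab,stt,_=cv2.connectedComponentsWithStats(m)
for i in range(1,nc):
    if stt[i,4]>1500: print(stt[i,4],cv2.minAreaRect(cl[lab==i][:,:2].astype('float32')))
a=cv2.imread('pics/scene9.png');b=cv2.imread('pics/top9.png');cv2.imwrite('pics/end.png',cv2.resize(np.hstack([a[130:400,130:530],b[130:400,120:520]]),(800,270)))
```

```text
15.5 [ 0.3918286  -0.26152733  0.20776986] [ 0.52734377 -0.33263004  0.39861797] [-0.75663525 -0.10312539 -0.67426858  0.63391728  0.05320434 -0.13894668] [ 0.00196052  0.02925083 -0.0751108  -0.08919046  0.00187638  0.00196835]
scene red_spool 0.58 376 228 [ 0.447 -0.281  0.044] stand -0.0432 -0.3068 0.0436
scene thumb_bar 0.89 244 208 [0.536 0.018 0.207] stand -0.002 0.0026 0.2069
scene green_spool 0.61 287 201 [ 0.655 -0.259  0.037] stand 0.1594 -0.2528 0.0365
scene mint_jar 0.71 323 212 [ 0.578 -0.29   0.023] stand 0.0884 -0.2956 0.0228
top red_spool 0.63 346 293 [ 0.459 -0.292  0.087] stand -0.0287 -0.3159 0.0867
top thumb_bar 0.7 166 246 [0.538 0.058 0.014] stand -0.0071 0.042 0.0137
top green_spool 0.73 334 180 [ 0.67  -0.266  0.087] stand 0.1747 -0.2568 0.0874
top mint_jar 0.65 345 225 [ 0.584 -0.283  0.117] stand 0.0925 -0.2877 0.1167
981 axis tilt x,y [-0.01   0.018] centre [ 0.4571 -0.3098] rms 0.00697 z range [0.033 0.09 ]
vertical in image [377. 225.] [381. 201.]
181 [[-0.0016, -0.0129, 0.1909], [0.0055, 0.0014, 0.2076], [0.0156, 0.0157, 0.2111]]
3467 ((0.5635712146759033, 0.010249201208353043), (0.1078130230307579, 0.1632118970155716), 80.33926391601562)
```

View pics/end.png

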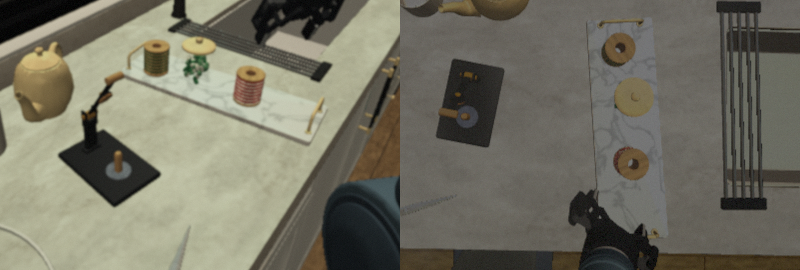

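The red spool stands upright on the tray's free half (top view 630,163). The keeper is up, and the stand, green spool and jar are where they were.

```bash
python3 -c "
from bench import bot
print(bot.finish_job())"
```

```text
the job is handed in; nothing more can be done
None
```

The red-and-white spool was set down and released upright on the free half of the tray, the keeper is still up, nothing else measurably moved in the final pictures, and the job is handed in at about 16 s of the 46 s allowed; no verdict was returned.

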